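# Open the cartridge box and close up its row

### The arm

A 6-joint arm with a two-finger parallel gripper is mounted at the origin on the work surface. World frame = base frame: x ahead of the robot, y to its left, z up, the work surface at z = 0. Lengths are in m, angles in degrees, forces in N, time in s.
With the tool pointing down it reaches from about 0.4 to 0.825 m from the base axis. Payload 7 kg.
Tool frame: the origin (TCP) lies midway between the tips of the shut fingers; the grasp point (between the pads) lies 19 mm behind it; z points along the fingers, x is the direction in which the jaws open and shut, and the axes are right-handed (so a half turn about z gives the same grasp; the last joint's range is limited). The gripper opens to 88 mm and grips with 3 to 60 N. Pads are 19 mm wide; open, the fingers measure 130 mm over their backs; the gripper's body (78 mm by 193 mm) begins 47 mm behind the grasp point.
Start: joints at [88.585, 20.546, 0.682, 0, -70.136, -16.507], TCP at [0.208, 0.642, 0.227] pointing down, gripper open.
Joint ranges: [-176.03, 176.03], [-82.01, 121.73], [-58.28, 71.71], [-173.87, 95.51], [-174.79, -0.11], [-173.66, 173.66]. Speed limits (degrees/s): [136.94, 136.94, 172.46, 180, 180, 180].

### API

Orientations are given as [roll, pitch, yaw] about the fixed x, y, z axes, in that order (R = Rz(yaw) Ry(pitch) Rx(roll)).
In Python, from station import ctrl gives the robot as it stands.
- The arm moves only by the tool apply_moves, never from a script. Its argument "increments" is text: rows parted by semicolons, each of 5 numbers parted by spaces: the finger opening in mm, from 0 to 87.6, then the shift along the tool's x, y, z in mm, then the turn about the tool's z in rad. A call has 1 to 8 rows; each row shifts and turns the pose as measured when the row begins, along the tool's axes as they then stand; what a row does not reach is not made up. A row lasts 1/12 s, in which the tool goes at most 41.7 mm and 7.16 degrees, less where a joint would pass 70% of its speed; a pose out of reach is approached as far as the arm can. A call with a gripper value outside its range is refused whole. The fingers move at their own pace and stop on an object; "newtons" is the grip in N (left out, the last holds). Time passes only in rows, so rows that do not move let the fingers close. It gives the time, the measured TCP pose, the force and the opening at its end, in the units of the state.
- ctrl.read_state(): the state, without advancing time (a new reading comes with each control period).
- ctrl.grab_frame(name): name is "side" or "top" or "wrist"; returns a dict with "frame" (480x640x3 uint8, red, green, blue), "z_map" (480x640 float32, m along the optical axis (not along the pixel's ray), 0 where there is no reading), "fx", "fy", "cx", "cy" (pixels), "k1" (the pictures are not rectified: a ray, as slopes to the right and down, at radius r is drawn at 1 + k1 r^2 times it, then the intrinsics apply), "R" (3x3) and "t" (3): a world point X has camera coordinates R X + t; the wrist camera has in their place "T_tool_cam" (4x4, takes a point from camera to tool coordinates, whose origin is the TCP and whose axes are the tool frame's). Camera axes: x right, y down, z forward; pixel columns grow to the right and rows downward; lengths in m; the calibration is good to about 2 mm. A picture is of the moment at which its call begins: read the wrist's pose just before it.
- ctrl.hand_in(): hands the job in, once; it reports no verdict.
The state is a dict: "clock": time; "q": joint angles; "dq": joint speeds; "joint_torque": joint torques, N m; "tcp_pos": TCP position; "tcp_rot": TCP orientation; "ft_force": force on the tool from outside, world axes, zero at the start; "ft_torque": the same for the moment, N m; "grip_width": finger opening in m.
Only numpy, scipy, OpenCV 4.12 (cv2) and the standard library are available. Lean on these libraries where they do the work, as an engineer would, in place of code of your own. Each camera call takes 0.05 s, during which the arm holds its last target.

### The job

Push the lid of the grey steel box up from under its front lip, past upright, so that it stays leaning open by itself; be gentle with it: do not fling it or let it drop. Then push the follower plate inside by its tab toward the hinge side, closing up the row of drive cartridges until they are all held snug against the sprung plate at the back, without squeezing them hard, and let go. Leave the mug, stapler and calculator alone.

Things in the scene. Friction and masses are not known exactly. Their poses are not given: they have to be found in the camera images.
- box: Fixed open-topped grey steel box, 210 (x) by 160 (y) by 120 mm high, walls and floor 4 mm; origin at the centre of its underside, z up. Its x axis points from the front wall (lip side, to the robot's left) to the hinge side. Hinge line of the lid: along y at x = +105, z = 120.5 mm.
- lid (a joint): Angle of the lid, a 4 mm sheet of about 0.35 kg (0.25 to 0.5): 0 shut, pi/2 upright, stop at 1.95 rad. Let go below about 1.5 rad it falls shut; beyond about 1.7 it leans back to its stop and stays. The hinge is lightly damped. Turning faster than 2.5 rad/s counts as flung or dropped; it must not be pushed with more than 20 N (2 to 5 N is enough).
- lid_lip (a point): Middle of the rolled front edge of the lid's lip: a bar 8 mm thick and 70 mm long along the box's y, at the end of a 70 mm wide, 4 mm thick tongue that stands 26 mm out past the front wall; 236 mm from the hinge line. Shut, it is 122.5 mm above the desk, with free space below it, so fingers tilted about 45 degrees forward can reach under the bar and lift it.
- follower (a joint): Travel (m) of the follower plate along the box's +x; at 0, nearest the front, its cartridge-side face is 58 mm to the front of the box centre. It starts at 0 to 14 mm. It slides with a steady drag of about 5 N and stays where it is left, but the sprung back plate may push it back a few mm until the spring is weaker than the drag.
- follower_tab (a point): Top middle of the front face of the follower's tab. The tab is 50 mm wide (y), 6 mm thick (x), its top 118 mm above the desk, standing 42 mm above the cartridges; its front face is 6 mm to the front of the plate's cartridge-side face. At least 35 mm of free space lies between the tab and the front wall for a finger pushing toward +x.
- cart0: Front one of four loose black drive cartridges standing in a row across the box, each 18 (x) by 110 (y) by 72 mm high, 0.08 kg; origin at the centre of its underside. Gaps of a few mm lie between them. Snug means pushed home against the sprung plate with 3 N or more, and 1 N or more still on the follower after release; more than 16 N squeezes it too hard.
- cart3: Rear one of the four cartridges. Somewhere behind it stands a sprung steel plate, 120 mm wide and 62 mm high, whose place in the box differs by 22 mm from start to start and is not measured: it has to be felt. It yields from about 3.6 N on, stiffens by 0.6 N per mm and bottoms after 14 mm at about 12 N.
- mug: White mug, 80 mm across, 90 mm high; bystander.
- stapler: Black stapler, 130 mm long, 50 mm high; bystander.
- calculator: Grey desk calculator, 150 by 100 by 15 mm; bystander.

How it is judged (in metres and radians):
On the way, in this order (a step that is already met when the one before it is completed fails the run):
1. the lid leans open past upright (over 1.65 rad) by itself, with the fingers off it (value of joint lid above 1.65 rad and contact force between the fingers and lid below 0.1 N), for 0.4 s.
2. the follower presses the closed-up row against the sprung plate with at least 3 N (contact force between follower and cart0 above 3 N), for 0.2 s.
At the end, for the whole second after the job is handed in: The lid stays open past 1.65 rad and at rest, the follower is at rest and holds the row with at least 1 N by itself, nothing is touched (value of joint lid above 1.65 rad and contact force between follower and cart0 above 1 N and velocity of joint follower below 0.01 m/s and velocity of joint lid below 0.1 rad/s).
It fails at once if the lid is pushed with more than 20 N (contact force between the arm and lid above 20 N).
It fails at once if the lid is flung open or dropped (over 2.5 rad/s) (velocity of joint lid above 2.5 rad/s or velocity of joint lid below -2.5 rad/s).
It fails at once if the cartridges are squeezed with more than 16 N (contact force between follower and cart0 above 16 N).
It fails at once if the mug, stapler or calculator is moved more than 20 mm (distance of any of mug, stapler, calculator from where it was at the start of the episode above 0.02 m).
It also fails if it takes over 72 s, if anything falls off the work surface, if the arm or the gripper's body presses on something with over 40 N, if the wrist force passes 120 N, or if a joint passes its speed limit or range.

## Working session

There is one attempt and no reset: what is moved stays moved. The work goes in short steps, Python scripts to look and compute and a tool call to move; the robot and the scene stay as the last step left them, time stands still between calls to the robot, and variables do not carry over. Pictures are saved under pics/ and viewed, and the job is handed in when it is done.

Besides the shell and the picture viewer there is one more tool, called after "Request:" by a JSON object that holds its "method" and its "body", one argument or row to a line. apply_moves: Moves the arm, as the interface text tells. Its arguments: {"type":"object","properties":{"increments":{"type":"string"},"newtons":{"type":"number"}},"required":["increments"]}

```bash
ls; mkdir -p pics; cat > h.py <<'E'
import numpy as np, cv2
from station import ctrl
def save(name,fn):
    f=ctrl.grab_frame(name); cv2.imwrite('pics/'+fn,f['frame'][:,:,::-1]); return f
E
python3 - <<'E'
from h import *
s=ctrl.read_state(); print(s)
for n in ['side','top','wrist']:
    f=save(n,n+'0.png'); np.savez('/tmp/%s0.npz'%n,**f)
    print(n,[f[k] for k in f if k not in('frame','z_map')])
E
```

```text
pics
{'clock': 0.0, 'q': array([ 8.85861680e+01,  2.05916310e+01,  6.33302589e-01, -2.14832561e-02,
       -7.01349354e+01, -1.65072668e+01]), 'dq': array([ 0.05182365, -0.08907613, -0.10227459,  0.01877827,  0.1017945 ,
        0.0373418 ]), 'joint_torque': array([-3.99249475e-04, -5.82712662e+01,  2.93063700e+01,  6.99740991e+00,
        6.98400821e-03, -1.65924876e-04]), 'tcp_pos': array([0.20756475, 0.64177651, 0.2256126 ]), 'tcp_rot': array([-1.79992861e+02, -9.51586159e-02, -1.07928421e+02]), 'ft_force': array([ 0.14929012, -0.18790533, -0.17037865]), 'ft_torque': array([-0.01187632,  0.0060874 ,  0.03051359]), 'grip_width': 0.08776987166780452}
side [554.7983052661612, 554.7983052661612, 330.82841184796933, 244.68604689900013, -0.026494177322076675, array([[-0.62018499,  0.78443627,  0.00550601],
       [ 0.57204305,  0.45704487, -0.68108497],
       [-0.53678425, -0.419249  , -0.73218368]]), array([ 0.34732285, -0.19366219,  1.59746717])]
top [483.90595076628745, 483.90595076628745, 327.376074684962, 246.09502565919283, -0.12558665620127377, array([[-0.02695023, -0.99955452,  0.01282378],
       [-0.98899502,  0.02479426, -0.14585639],
       [ 0.14547346, -0.01661352, -0.98922266]]), array([-0.04147772,  0.54351244,  1.13081691])]
wrist [374.4338394387071, 374.4338394387071, 314.86148255519294, 240.7688186248708, -0.07930740083416345, array([[ 9.99999277e-01,  7.52745886e-04,  9.38001683e-04,
        -9.27716393e-04],
       [-9.81190141e-04,  9.61634893e-01,  2.74330768e-01,
        -7.43157963e-02],
       [-6.95513790e-04, -2.74331490e-01,  9.61634936e-01,
        -1.57836547e-01],
       [ 0.00000000e+00,  0.00000000e+00,  0.00000000e+00,
         1.00000000e+00]])]
```

View pics/side0.png

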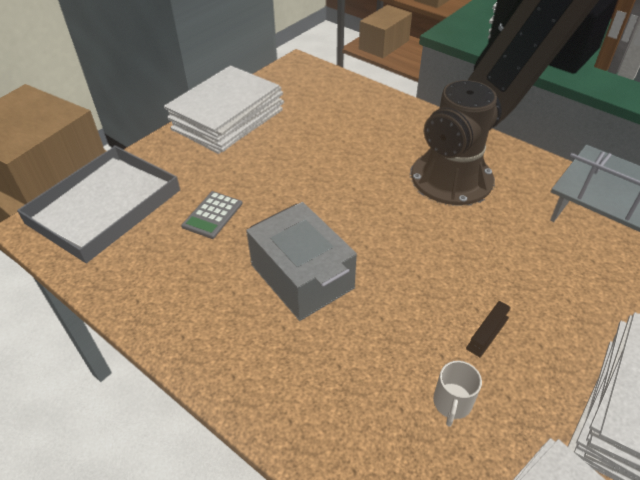

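View pics/top0.png

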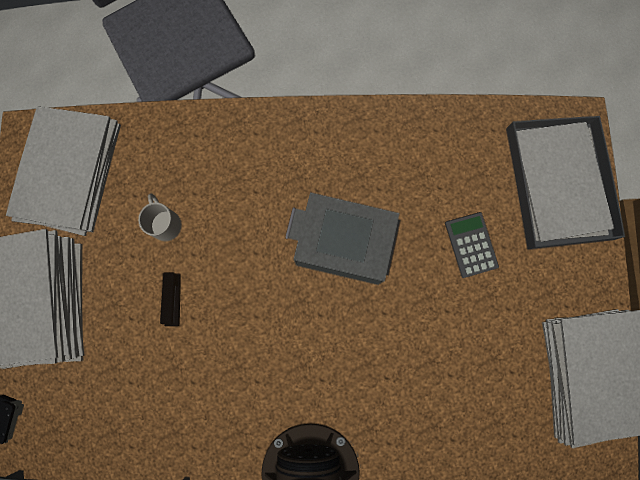

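View pics/wrist0.png

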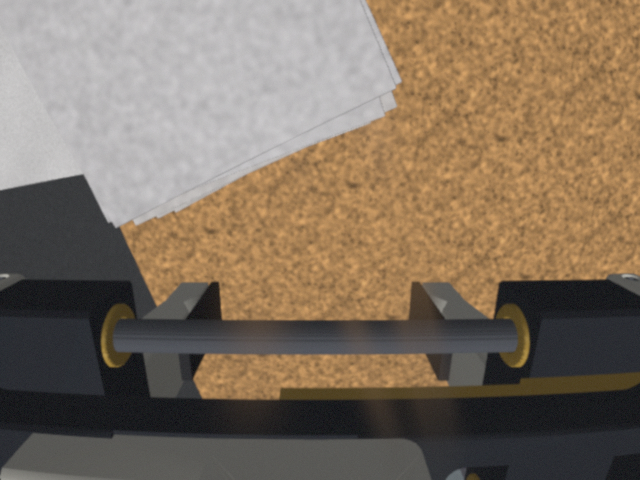

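```bash
cat >> h.py <<'E'
def rays(f,uv):
    uv=np.asarray(uv,float).reshape(-1,1,2)
    K=np.array([[f['fx'],0,f['cx']],[0,f['fy'],f['cy']],[0,0,1.]])
    n=cv2.undistortPoints(uv,K,np.array([f['k1'],0,0,0,0.])).reshape(-1,2)
    return np.c_[n,np.ones(len(n))]
def onplane(f,uv,z):
    d=rays(f,uv)@f['R']; c=-f['R'].T@f['t']
    return c+d*((z-c[2])/d[:,2])[:,None]
def cloud(f):
    v,u=np.mgrid[:480,:640]; r=rays(f,np.c_[u.ravel(),v.ravel()])
    p=(r*f['z_map'].ravel()[:,None]-f['t'])@f['R']
    return p.reshape(480,640,3)
E
python3 - <<'E'
from h import *
for n in ['top','side']:
    f=dict(np.load('/tmp/%s0.npz'%n)); P=cloud(f)
    m=(P[...,2]>.112)&(P[...,2]<.135)&(f['z_map']>0)&(P[...,0]>.25)&(P[...,0]<.7)&(abs(P[...,1])<.25)
    m=m.astype(np.uint8)
    k,l,st,c=cv2.connectedComponentsWithStats(m); i=1+st[1:,4].argmax(); m=(l==i).astype(np.uint8)
    print(n,st[i],np.median(P[m>0][:,2]))
    # panel without tongue
    mo=cv2.morphologyEx(m,cv2.MORPH_OPEN,np.ones((45,45)) if n=='top' else np.ones((35,35)))
    cs,_=cv2.findContours(m,cv2.RETR_EXTERNAL,cv2.CHAIN_APPROX_NONE); ct=max(cs,key=cv2.contourArea).reshape(-1,2)
    w=onplane(f,ct,.1245)[:,:2]
    hull=cv2.convexHull((w*1000).astype(np.float32)); print(cv2.minAreaRect(hull))
    ap=cv2.approxPolyDP(ct.reshape(-1,1,2),4,True).reshape(-1,2)
    for a,b in zip(ap,onplane(f,ap,.1245)): print(a,b.round(4))
E
```

```text
top [ 285  193  116   89 7097] 0.12448855143029056
((554.0313720703125, -86.4666748046875), (245.46908569335938, 161.56149291992188), 75.12666320800781)
[292 209] [0.6169 0.0238 0.1245]
[285 237] [0.5529 0.0406 0.1245]
[298 241] [0.5431 0.0115 0.1245]
[294 260] [0.5003 0.0212 0.1245]
[384 281] [ 0.4481 -0.1782  0.1245]
[399 213] [ 0.6019 -0.2194  0.1245]
[314 193] [ 0.6531 -0.027   0.1245]
[305 211] [ 0.6116 -0.0056  0.1245]
side [ 246  202  111   89 5533] 0.12527501039151648
((557.1826782226562, -86.05543518066406), (245.57162475585938, 166.96383666992188), 75.17503356933594)
[303 202] [ 0.447  -0.1759  0.1245]
[246 229] [ 0.5988 -0.2192  0.1245]
[297 290] [ 0.6608 -0.0111  0.1245]
[315 279] [ 6.145e-01 -6.000e-04  1.245e-01]
[323 286] [0.6187 0.0246 0.1245]
[347 272] [0.5567 0.0407 0.1245]
[343 263] [0.5417 0.0184 0.1245]
[356 253] [0.5005 0.0231 0.1245]
```

Request:
{"method": "apply_moves", "body": {
  "increments": "87.6 20 -23 0 0;87.6 20 -23 0 0;87.6 20 -23 0 0;87.6 20 -23 0 0;87.6 20 -23 0 0;87.6 20 -23 0 0;87.6 20 -23 0 0;87.6 20 -23 0 0",
  "newtons": 6
}}

```text
clock: 0.82
tcp_pos: [0.3343, 0.4276, 0.2215]
tcp_rot: [-180.0, -0.4, -107.5]
ft_force: [1.0, 0.3, 0.5]
grip_width: 0.0877
```

Request:
{"method": "apply_moves", "body": {
  "increments": "87.6 20 -23 0 0;87.6 20 -23 0 0;87.6 20 -23 0 0;87.6 20 -23 0 0;87.6 20 -23 0 0;87.6 20 -23 0 0;87.6 20 -23 0 0;87.6 20 -23 0 0"
}}

```text
clock: 1.48
tcp_pos: [0.4647, 0.2074, 0.2226]
tcp_rot: [180.0, -0.4, -107.4]
ft_force: [-0.4, -0.2, 0.1]
grip_width: 0.0878
```

Request:
{"method": "apply_moves", "body": {
  "increments": "87.6 0 0 0 0.12;87.6 0 0 0 0.12;87.6 0 0 0 0.12;87.6 0 0 0 0.12;87.6 0 0 0 0.12;87.6 0 0 0 0.12;87.6 0 0 0 0.12;87.6 0 0 0 0.12"
}}

```text
clock: 2.15
tcp_pos: [0.4663, 0.1992, 0.2211]
tcp_rot: [-179.6, -0.4, -164.4]
ft_force: [0.3, -0.1, 0.0]
grip_width: 0.0874
```

```bash
python3 - <<'E'
from h import *
print(ctrl.read_state())
E
```

```text
{'clock': 2.15, 'q': array([ 45.47145485,   5.16065476, -20.30244579,   0.16716781,
       -65.13020297, -29.92165414]), 'dq': array([ -0.12840138,   0.08678792,  -0.30331364,  -0.12096587,
        -0.12785312, -85.21420787]), 'joint_torque': array([-1.54717796e-02, -3.55320883e+01,  2.81235266e+01,  6.73034370e+00,
       -4.27192671e-02,  2.47639462e+00]), 'tcp_pos': array([0.46634505, 0.19915174, 0.22113176]), 'tcp_rot': array([-179.57318205,   -0.43901059, -164.38074548]), 'ft_force': array([ 0.34743281, -0.11920602,  0.0133046 ]), 'ft_torque': array([ 0.14494883, -0.0417266 , -0.00986236]), 'grip_width': 0.08740259144968958}
```

Request:
{"method": "apply_moves", "body": {
  "increments": "87.6 0 0 0 0.12;87.6 0 0 0 0.12;87.6 0 0 0 0.12;87.6 0 0 0 0.11;87.6 0 0 0 0;87.6 0 0 0 0"
}}

```text
clock: 2.65
tcp_pos: [0.4653, 0.1984, 0.22]
tcp_rot: [-179.3, -0.3, 167.3]
ft_force: [0.4, 1.0, -0.4]
grip_width: 0.0877
```

```bash
cat >> h.py <<'E'
from scipy.spatial.transform import Rotation as Ro
def tl(target,yaw=None):
    s=ctrl.read_state(); R=Ro.from_euler('xyz',s['tcp_rot'],degrees=True).as_matrix()
    d=np.array(target)-s['tcp_pos']; print('clk',round(s['clock'],2),'pos',s['tcp_pos'].round(4),'rot',s['tcp_rot'].round(2),'shift tool mm',(R.T@d*1000).round(1),'ft',s['ft_force'].round(2),'w',round(s['grip_width'],4),'turn',None if yaw is None else round(-np.radians((yaw-s['tcp_rot'][2]+180)%360-180),3))
E
python3 - <<'E'
from h import *
tl([.5845,.027,.18],165.15)
E
```

```text
clk 2.65 pos [0.4653 0.1984 0.22  ] rot [-179.33   -0.29  167.33] shift tool mm [-154.1 -140.6   40.9] ft [ 0.35  1.   -0.36] w 0.0877 turn 0.038
```

Request:
{"method": "apply_moves", "body": {
  "increments": "87.6 -20 -18 4 0.02;87.6 -20 -18 4 0.02;87.6 -20 -18 4 0;87.6 -20 -18 4 0;87.6 -20 -18 4 0;87.6 -20 -18 4 0;87.6 -20 -18 4 0;87.6 0 0 0 0"
}}

```text
clock: 3.32
tcp_pos: [0.5754, 0.0378, 0.1917]
tcp_rot: [-179.4, -0.2, 167.2]
ft_force: [-0.3, 0.4, -0.1]
grip_width: 0.0879
```

```bash
python3 - <<'E'
from h import *
tl([.5845,.027,.18],165.15)
save('wrist','w1.png');save('top','t1.png')
E
```

```text
clk 3.32 pos [0.5754 0.0378 0.1917] rot [-179.44   -0.24  167.24] shift tool mm [-11.3  -8.4  11.8] ft [-0.33  0.42 -0.08] w 0.0879 turn 0.037
```

View pics/w1.png

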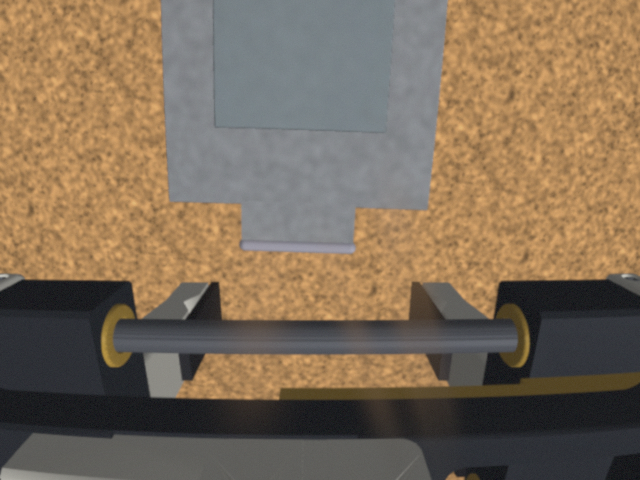

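```bash
python3 - <<'E'
from h import *
s=ctrl.read_state(); f=ctrl.grab_frame('wrist')
R=Ro.from_euler('xyz',s['tcp_rot'],degrees=True).as_matrix(); T=f['T_tool_cam']
def w(uv,z):
    d=rays(f,uv)@(R@T[:3,:3]).T; c=s['tcp_pos']+R@T[:3,3]
    return c+d*((z-c[2])/d[:,2])[:,None]
print(w([[241,241],[355,244],[241,251],[355,253],[242,205],[355,207],[169,202],[430,209]],.1245).round(4))
E
```

```text
[[ 0.6174  0.0204  0.1245]
 [ 0.5479  0.0382  0.1245]
 [ 0.6191  0.0267  0.1245]
 [ 0.5491  0.044   0.1245]
 [ 0.6106 -0.0015  0.1245]
 [ 0.5433  0.0151  0.1245]
 [ 0.6543 -0.0136  0.1245]
 [ 0.4982  0.0265  0.1245]]
```

Request:
{"method": "apply_moves", "body": {
  "increments": "87.6 -6 -4 0 0.03;87.6 -5 -4 0 0.01;87.6 0 0 0 0;87.6 0 0 0 0"
}}

```text
clock: 3.8
tcp_pos: [0.5828, 0.0321, 0.194]
tcp_rot: [-179.6, -0.1, 165.1]
ft_force: [-0.9, -0.1, 0.0]
grip_width: 0.0879
```

```bash
python3 - <<'E'
from h import *
tl([.584,.0295,.1125],165.4)
E
```

```text
clk 3.8 pos [0.5828 0.0321 0.194 ] rot [-1.7957e+02 -1.1000e-01  1.6507e+02] shift tool mm [-1.9 -1.6 81.5] ft [-0.87 -0.07  0.02] w 0.0879 turn -0.006
```

Request:
{"method": "apply_moves", "body": {
  "increments": "87.6 -1 -1 12 0;87.6 -1 -1 12 0;87.6 0 0 12 0;87.6 0 0 12 0;87.6 0 0 12 0;87.6 0 0 8 0;87.6 0 0 0 0"
}}

```text
clock: 4.38
tcp_pos: [0.5849, 0.0324, 0.1263]
tcp_rot: [-179.8, 0.2, 165.4]
ft_force: [-1.1, 0.0, -0.9]
grip_width: 0.0877
```

```bash
python3 - <<'E'
from h import *
tl([.584,.0295,.1125],165.4)
E
```

```text
clk 4.38 pos [0.5849 0.0324 0.1263] rot [-179.78    0.19  165.43] shift tool mm [ 0.2 -2.9 13.8] ft [-1.09  0.02 -0.91] w 0.0877 turn 0.001
```

Request:
{"method": "apply_moves", "body": {
  "increments": "87.6 0 -2 8 0;87.6 0 -1 7 0;87.6 0 0 1 0;87.6 0 0 0 0"
}}

```text
clock: 4.72
tcp_pos: [0.5847, 0.0298, 0.1102]
tcp_rot: [-179.8, 0.3, 165.5]
ft_force: [0.6, -0.2, -0.0]
grip_width: 0.0874
```

```bash
python3 - <<'E'
from h import *
tl([.584,.0295,.1125],165.4)
save('wrist','w2.png');save('side','s2.png')
E
```

```text
clk 4.72 pos [0.5847 0.0298 0.1102] rot [-179.82    0.27  165.53] shift tool mm [ 0.6 -0.5 -2.3] ft [ 0.58 -0.18 -0.03] w 0.0874 turn 0.002
```

View pics/w2.png

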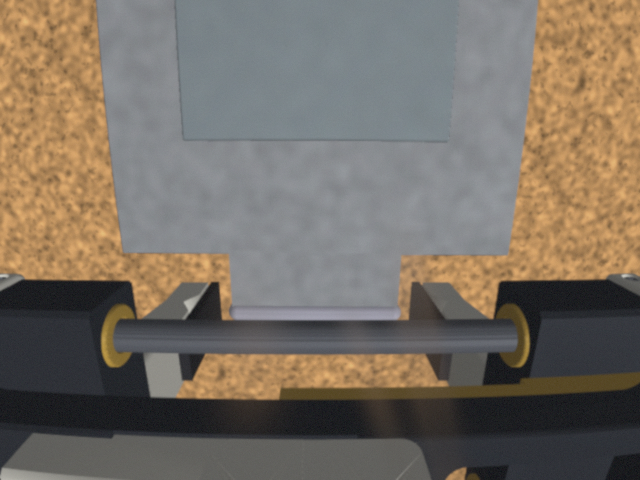

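View pics/s2.png

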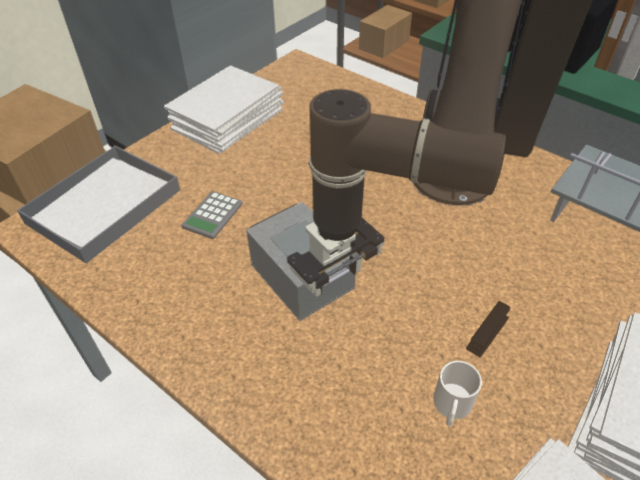

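Request:
{"method": "apply_moves", "body": {
  "increments": "80 0 0 0 0;76 0 0 0 0;74 0 0 0 0;72 0 0 0 0;71 0 0 0 0;70 0 0 0 0",
  "newtons": 6
}}

```text
clock: 5.32
tcp_pos: [0.5851, 0.0301, 0.1118]
tcp_rot: [-179.9, 0.4, 165.5]
ft_force: [-1.1, -0.6, -0.2]
grip_width: 0.0724
```

Request:
{"method": "apply_moves", "body": {
  "increments": "69 0 0 0 0;68 0 0 0 0;66 0 0 0 0;64 0 0 0 0",
  "newtons": 6
}}

```text
clock: 5.65
tcp_pos: [0.5852, 0.0301, 0.1118]
tcp_rot: [-179.9, 0.4, 165.5]
ft_force: [-0.3, 0.8, -1.3]
grip_width: 0.0728
```

Request:
{"method": "apply_moves", "body": {
  "increments": "50 0 0 0 0;50 0 0 0 0;50 0 0 0 0",
  "newtons": 6
}}

```text
clock: 5.9
tcp_pos: [0.5852, 0.0301, 0.1118]
tcp_rot: [-179.9, 0.4, 165.5]
ft_force: [-0.9, 0.9, -0.6]
grip_width: 0.0726
```

```bash
python3 - <<'E'
from h import *
tl([.584,.0295,.1125],165.4)
save('wrist','w3.png')
E
```

```text
clk 5.9 pos [0.5852 0.0301 0.1118] rot [-179.89    0.35  165.51] shift tool mm [ 1.  -0.9 -0.7] ft [-0.85  0.88 -0.58] w 0.0726 turn 0.002
```

View pics/w3.png

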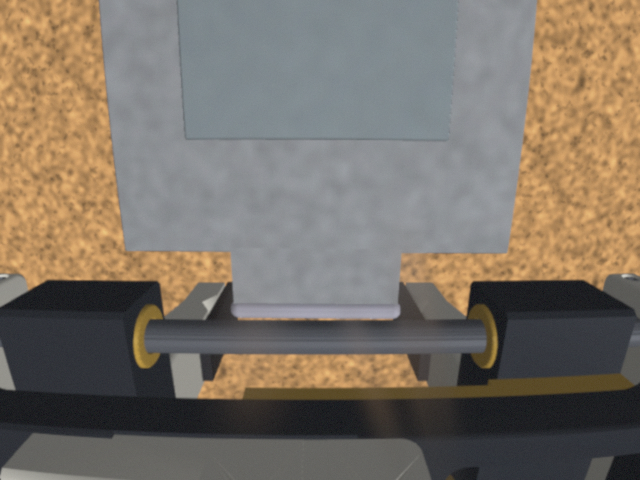

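Request:
{"method": "apply_moves", "body": {
  "increments": "50 0 0 -5 0;50 0 0 -8 0;50 0 -1 -8 0;50 0 -1 -8 0;50 0 0 0 0",
  "newtons": 6
}}

```text
clock: 6.37
tcp_pos: [0.5846, 0.0279, 0.1435]
tcp_rot: [-179.9, 0.3, 165.5]
ft_force: [-1.0, -0.8, -1.8]
grip_width: 0.0722
```

```bash
python3 - <<'E'
from h import *
tl([.584,.0295,.1125],165.4)
save('wrist','w4.png')
E
```

```text
clk 6.37 pos [0.5846 0.0279 0.1435] rot [-179.85    0.34  165.51] shift tool mm [ 1.2  1.5 31. ] ft [-0.98 -0.83 -1.76] w 0.0722 turn 0.002
```

View pics/w4.png

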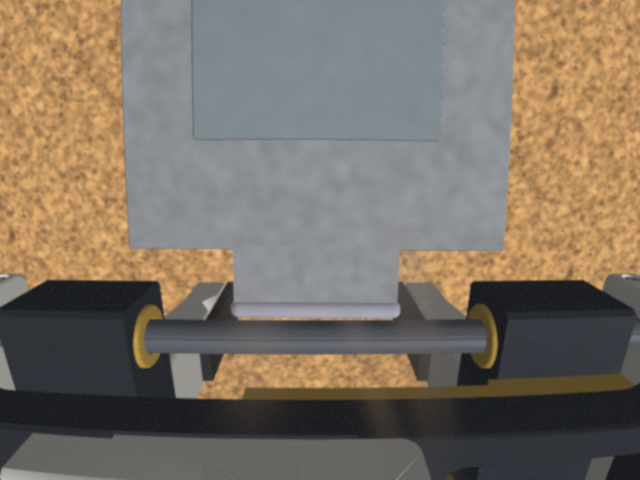

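```bash
cat >> h.py <<'E'
P0=np.array([.5852,.0301,.1118]); X=np.array([np.cos(np.radians(-104.75)),np.sin(np.radians(-104.75)),0])
def arc(n=8,dth=.07,r=.232):
    s=ctrl.read_state(); R=Ro.from_euler('xyz',s['tcp_rot'],degrees=True).as_matrix()
    d=s['tcp_pos']-P0; th=np.arctan2(d[2],r-d@X); rr=np.hypot(d[2],r-d@X)
    print('theta',th.round(3),'r',rr.round(4),'lat',(d@np.array([-X[1],X[0],0])*1000).round(1),'ft',s['ft_force'].round(1),'w',s['grip_width'].round(4),'rot',s['tcp_rot'].round(1))
    p=s['tcp_pos']
    for i in range(1,n+1):
        t=th+dth*i; q=P0+r*(1-np.cos(t))*X+r*np.sin(t)*np.array([0,0,1]); print(t.round(2),(R.T@(q-p)*1000).round(1)); p=q
E
python3 - <<'E'
from h import *
arc()
E
```

```text
Traceback (most recent call last):
  File "h.py", line 25, in arc
    print('theta',th.round(3),'r',rr.round(4),'lat',(d@np.array([-X[1],X[0],0])*1000).round(1),'ft',s['ft_force'].round(1),'w',s['grip_width'].round(4),'rot',s['tcp_rot'].round(1))
                                                                                                                               ^^^^^^^^^^^^^^^^^^^^^
AttributeError: 'float' object has no attribute 'round'
```

```bash
sed -i "s/s\['grip_width'\].round(4)/round(s['grip_width'],4)/" h.py
python3 - <<'E'
from h import *
arc()
E
```

```text
theta 0.135 r 0.2318 lat -0.1 ft [-0.  -0.7 -1.9] w 0.0727 rot [-179.9    0.3  165.5]
0.2 [ -0.1  -2.6 -16. ]
0.27 [ -0.1  -3.9 -15.8]
0.34 [ -0.1  -5.  -15.5]
0.41 [ -0.1  -6.1 -15.1]
0.48 [ -0.1  -7.1 -14.6]
0.55 [ -0.   -8.1 -14.1]
0.62 [ -0.   -9.1 -13.5]
0.69 [ -0.  -10.  -12.8]
```

Request:
{"method": "apply_moves", "body": {
  "increments": "50 0 -2 -12 0;50 0 -3.5 -15 0;50 0 -5 -15.5 0;50 0 -6 -15 0;50 0 -4 -7 0"
}}

```text
clock: 6.83
tcp_pos: [0.5797, 0.0091, 0.2085]
tcp_rot: [-180.0, 0.4, 165.6]
ft_force: [-0.2, 4.6, 0.2]
grip_width: 0.0727
```

```bash
python3 - <<'E'
from h import *
arc()
E
```

```text
theta 0.431 r 0.2315 lat -0.0 ft [-0.2  4.6  0.2] w 0.0727 rot [-180.     0.4  165.6]
0.5 [ -0.1  -6.8 -14.7]
0.57 [ -0.   -8.3 -14. ]
0.64 [ -0.   -9.3 -13.3]
0.71 [ -0.  -10.2 -12.7]
0.78 [ -0.  -11.  -11.9]
0.85 [ -0.  -11.8 -11.1]
0.92 [ -0.  -12.6 -10.3]
0.99 [  0.  -13.3  -9.4]
```

Request:
{"method": "apply_moves", "body": {
  "increments": "50 0 0 0 0;50 0 0 0 0"
}}

```text
clock: 7.0
tcp_pos: [0.5795, 0.0088, 0.2096]
tcp_rot: [179.9, 0.5, 165.5]
ft_force: [1.1, -0.1, -1.7]
grip_width: 0.0728
```

```bash
python3 - <<'E'
from h import *
arc()
save('wrist','w5.png');save('side','s5.png')
E
```

```text
theta 0.436 r 0.2316 lat -0.1 ft [ 1.1 -0.1 -1.7] w 0.0728 rot [179.9   0.5 165.5]
0.51 [ -0.2  -7.  -14.7]
0.58 [ -0.1  -8.3 -13.9]
0.65 [ -0.1  -9.3 -13.3]
0.72 [ -0.1 -10.2 -12.6]
0.79 [ -0.  -11.1 -11.9]
0.86 [ -0.  -11.9 -11.1]
0.93 [ -0.  -12.6 -10.2]
1.0 [ -0.  -13.3  -9.3]
```

View pics/w5.png

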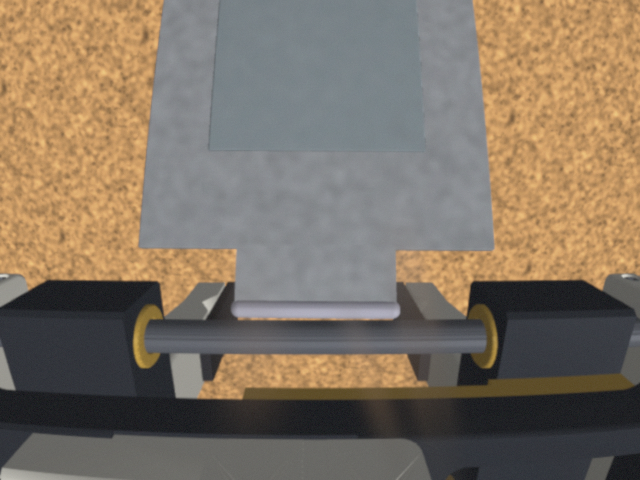

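View pics/s5.png

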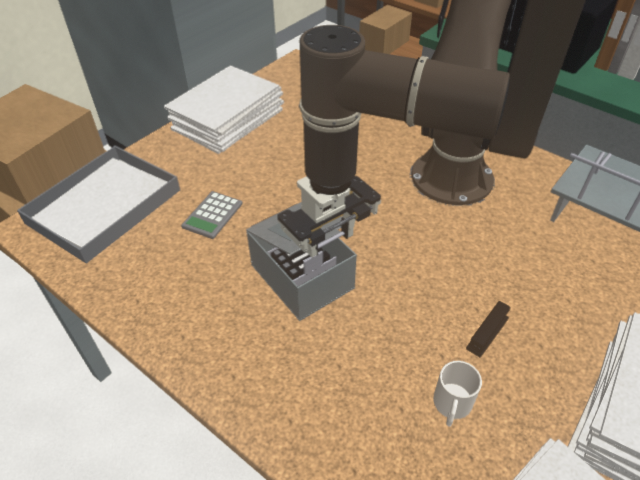

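Request:
{"method": "apply_moves", "body": {
  "increments": "50 0 -4 -8 0;50 0 -7 -12 0;50 0 -8 -12 0;50 0 -9 -12 0;50 0 -10 -12 0;50 0 -6 -6 0"
}}

```text
clock: 7.6
tcp_pos: [0.5685, -0.0329, 0.2723]
tcp_rot: [179.9, 0.3, 165.7]
ft_force: [-0.2, 3.0, -0.1]
grip_width: 0.0725
```

```bash
python3 - <<'E'
from h import *
arc()
E
```

```text
theta 0.766 r 0.2315 lat -0.1 ft [-0.2  3.  -0.1] w 0.0725 rot [179.9   0.3 165.7]
0.84 [ -0.1 -11.3 -11.7]
0.91 [  0.  -12.4 -10.5]
0.98 [  0.1 -13.1  -9.6]
1.05 [  0.1 -13.7  -8.6]
1.12 [  0.1 -14.3  -7.7]
1.19 [  0.1 -14.8  -6.6]
1.26 [  0.1 -15.2  -5.6]
1.33 [  0.1 -15.6  -4.5]
```

Request:
{"method": "apply_moves", "body": {
  "increments": "50 0 -9 -9 0;50 0 -11 -10 0;50 0 -12 -9 0;50 0 -13 -8 0;50 0 -13 -7 0;50 0 -8 -4 0"
}}

```text
clock: 8.1
tcp_pos: [0.5498, -0.1035, 0.3247]
tcp_rot: [179.9, 0.4, 165.7]
ft_force: [1.3, -0.1, -3.2]
grip_width: 0.0726
```

```bash
python3 - <<'E'
from h import *
arc()
save('side','s6.png')
E
```

```text
theta 1.156 r 0.2327 lat -0.2 ft [ 1.3 -0.1 -3.2] w 0.0726 rot [179.9   0.4 165.7]
1.23 [ -0.1 -15.3  -5.4]
1.3 [  0.1 -15.5  -5. ]
1.37 [  0.1 -15.8  -3.9]
1.44 [  0.1 -16.   -2.8]
1.51 [  0.1 -16.2  -1.6]
1.58 [  0.1 -16.2  -0.5]
1.65 [  0.1 -16.2   0.6]
1.72 [  0.1 -16.1   1.8]
```

View pics/s6.png

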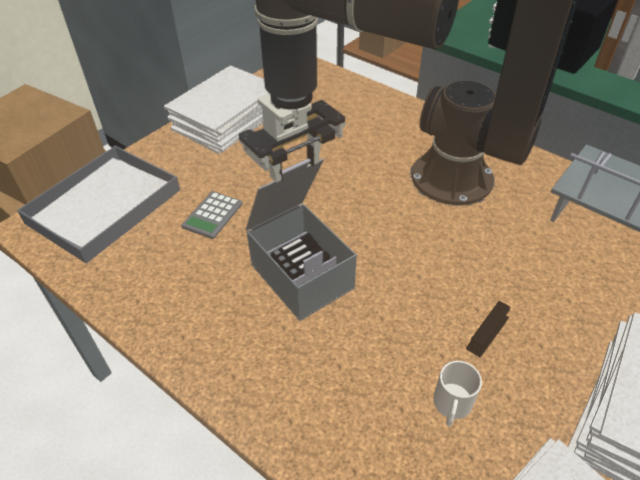

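Request:
{"method": "apply_moves", "body": {
  "increments": "50 0 -10 -4 0;50 0 -13 -4 0;50 0 -13 -3 0;50 0 -13 -2 0;50 0 -13 -1 0;50 0 -8 0 0"
}}

```text
clock: 8.65
tcp_pos: [0.5301, -0.1788, 0.3445]
tcp_rot: [180.0, 0.6, 165.7]
ft_force: [-1.0, 1.0, 3.7]
grip_width: 0.0726
```

```bash
python3 - <<'E'
from h import *
arc()
E
```

```text
theta 1.502 r 0.2333 lat -0.1 ft [-1.   1.   3.7] w 0.0726 rot [180.    0.6 165.7]
1.57 [  0.  -16.3   0.7]
1.64 [  0.1 -16.2   0.6]
1.71 [  0.2 -16.1   1.7]
1.78 [  0.2 -16.    2.8]
1.85 [  0.2 -15.7   3.9]
1.92 [  0.2 -15.4   5. ]
1.99 [  0.2 -15.    6.1]
2.06 [  0.2 -14.6   7.1]
```

Request:
{"method": "apply_moves", "body": {
  "increments": "50 0 -10 1 0;50 0 -13 1 0;50 0 -13 1 0;50 0 -13 2 0;50 0 -13 3 0;50 0 -7 2 0;50 0 0 0 0"
}}

```text
clock: 9.23
tcp_pos: [0.5097, -0.2558, 0.3379]
tcp_rot: [-179.8, 0.7, 165.6]
ft_force: [1.3, -0.7, 0.6]
grip_width: 0.0723
```

```bash
python3 - <<'E'
from h import *
arc()
save('side','s7.png'); save('wrist','w7.png')
E
```

```text
theta 1.845 r 0.2349 lat -0.3 ft [ 1.3 -0.7  0.6] w 0.0723 rot [-179.8    0.7  165.6]
1.92 [ -0.1 -14.7   7.8]
1.99 [  0.2 -15.1   6.1]
2.06 [  0.2 -14.6   7.1]
2.13 [  0.2 -14.1   8.1]
2.2 [  0.2 -13.5   9.1]
2.27 [  0.2 -12.8  10. ]
2.34 [  0.2 -12.1  10.9]
2.41 [  0.2 -11.3  11.7]
```

View pics/s7.png

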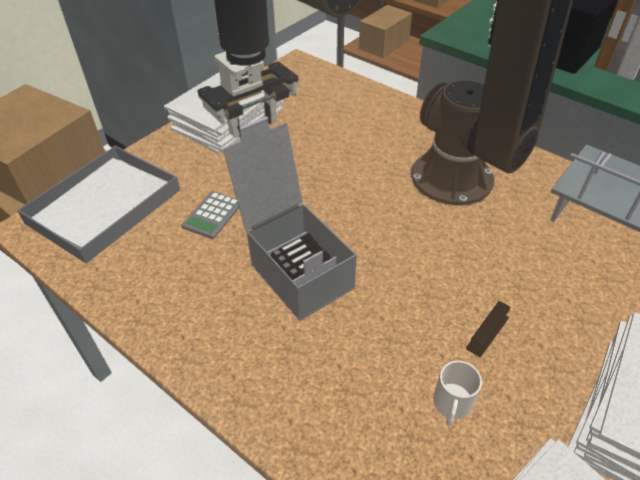

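View pics/w7.png

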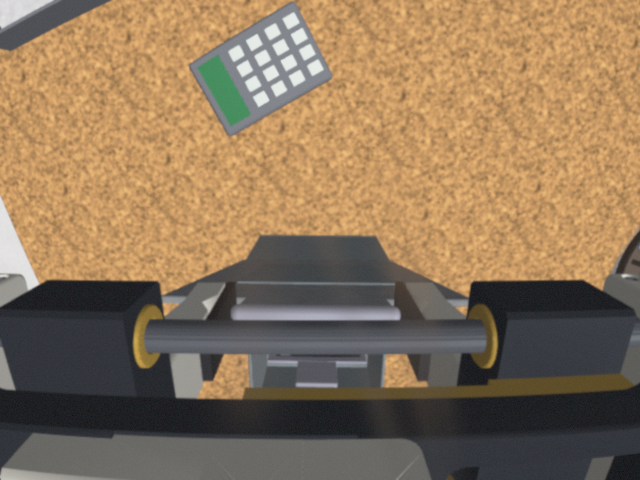

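Request:
{"method": "apply_moves", "body": {
  "increments": "78 0 0 0 0;87.6 0 0 0 0;87.6 0 0 0 0;87.6 0 0 0 0"
}}

```text
clock: 9.67
tcp_pos: [0.5097, -0.2529, 0.3371]
tcp_rot: [-179.9, 0.6, 165.7]
ft_force: [0.5, -0.8, 0.3]
grip_width: 0.0869
```

Request:
{"method": "apply_moves", "body": {
  "increments": "87.6 0 0 -15 0;87.6 0 0 -20 0;87.6 0 0 -20 0;87.6 0 0 -10 0;87.6 0 0 0 0;87.6 0 0 0 0"
}}

```text
clock: 10.17
tcp_pos: [0.5089, -0.2498, 0.4021]
tcp_rot: [-180.0, 0.3, 165.9]
ft_force: [0.8, 0.9, -0.7]
grip_width: 0.0873
```

```bash
python3 - <<'E'
from h import *
arc(1)
f=save('side','s8.png'); g=save('top','t8.png')
np.savez('/tmp/s8.npz',**f);np.savez('/tmp/t8.npz',**g)
E
```

```text
theta 1.768 r 0.296 lat -2.6 ft [ 0.8  0.9 -0.7] w 0.0873 rot [-180.     0.3  165.9]
1.84 [-2.2 -3.2 66.5]
```

View pics/s8.png

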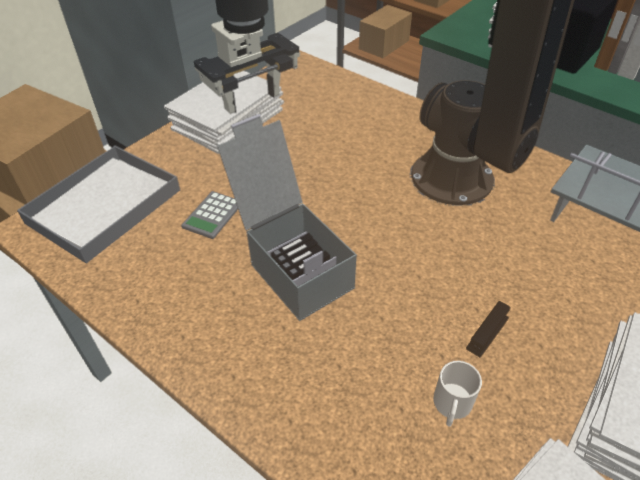

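View pics/t8.png

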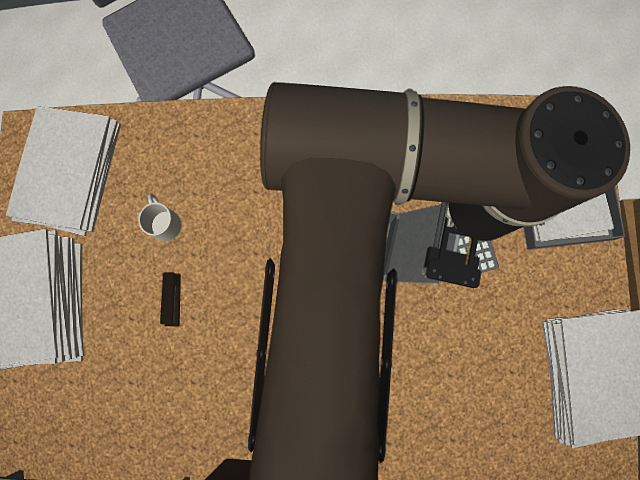

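```bash
python3 - <<'E'
from h import *
f=dict(np.load('/tmp/s8.npz')); P=cloud(f)
c=f['frame'][190:320,220:380,::-1]; cv2.imwrite('pics/s8z.png',cv2.resize(c,None,fx=4.5,fy=4.5,interpolation=cv2.INTER_CUBIC))
F=np.array([.585,.034,0]); C=F+.131*X; C[2]=0; Y=np.array([-X[1],X[0],0])
print('box C',C)
B=np.stack([(P-C)@X,(P-C)@Y,P[...,2]],-1)
m=(abs(B[...,0])<.1)&(abs(B[...,1])<.07)&(B[...,2]>.085)&(B[...,2]<.13)
b=B[m]*1000; print(len(b)); v,u=np.nonzero(m)
h,e=np.histogram(b[:,0],bins=np.arange(-100,101,5)); print([(int(a),int(n)) for a,n in zip(e,h) if n])
t=b[(b[:,0]>-90)&(b[:,0]<0)]; 
for r in t[::6]: print(r.round(1),end=' ')
L=B[(B[...,2]>.2)&(B[...,2]<.33)&(B[...,0]>.08)&(B[...,0]<.25)&(abs(B[...,1])<.07)]
pf=np.polyfit(L[:,2],L[:,0],1); print('lid angle',np.pi/2+np.arctan(pf[0]))
E
```

```text
box C [ 0.55164714 -0.09268302  0.        ]
753
[(-100, 503), (-95, 11), (-55, 1), (-50, 142), (-45, 88), (-40, 8)]
[-40.  -20.5 117.4] [-44.9 -19.7 118.9] [-46.8 -18.3 118.2] [-46.4 -13.1 118.1] [-42.5  -2.2 118.4] [-47.5 -15.  114.4] [-40.6  -0.7 114.4] [-47.3 -12.3 112.7] [-43.3   9.2 120.2] [-46.8  -4.5 114.2] [-44.8 -22.4 100.3] [-43.5   6.8 115.3] [-46.   -7.7 107.9] [-43.6 -26.   93.4] [-44.6   7.6 113.5] [-47.5  -6.6 106.6] [-43.4 -26.1  89.7] [-44.6  13.1 114. ] [-46.7  -1.7 105.8] [-47.1 -17.8  95.3] [-43.5  17.7 112.7] [-44.6   2.4 103.3] [-48.4 -11.3  97.4] [-43.7  23.2 113.2] [-45.6   8.5 105. ] [-45.8  -7.6  94.2] [-42.3  25.1 109.9] [-43.7  10.  100.9] [-50.5  -1.6  99.2] [-45.2  21.8 107. ] [-44.3   5.1  94.6] [-46.9  -9.5  87. ] [-45.4  14.   98.4] [-46.2  -1.7  88.3] [-46.9  15.1  97.1] [-46.9  -1.1  86. ] [-47.2  15.5  94.2] [-48.1  21.5  95.9] [-39.7  24.2  86.4] [-48.2  13.7  87.1] lid angle 1.9498971700629117
```

View pics/s8z.png

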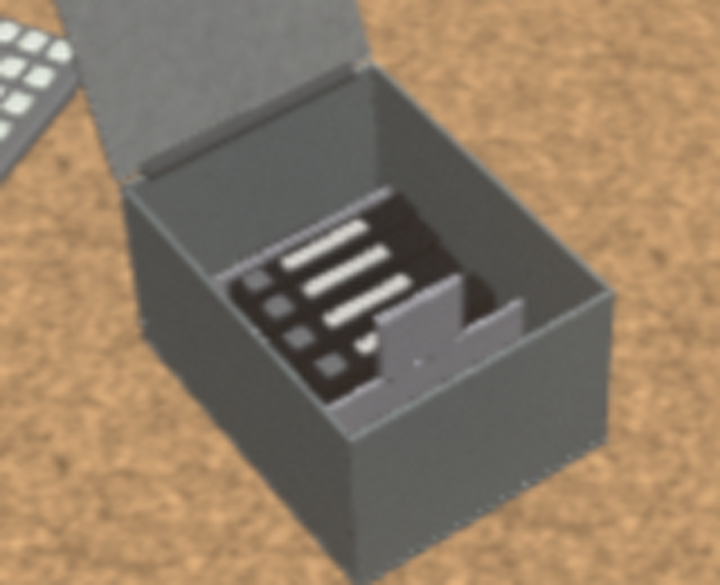

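```bash
cat >> h.py <<'E'
C=np.array([.5516,-.0927,0]); Y=np.array([-X[1],X[0],0])
def bx():
    s=ctrl.read_state(); d=s['tcp_pos']-C; f=s['ft_force']
    print('box',(d@X*1000).round(1),(d@Y*1000).round(1),(d[2]*1000).round(1),'F x,y,z',round(f@X,2),round(f@Y,2),round(f[2],2),'clk',s['clock'])
E
python3 - <<'E'
from h import *
tl([.5699,-.0231,.40],165.25); bx()
E
```

```text
clk 10.27 pos [ 0.5085 -0.2498  0.4014] rot [-179.94    0.21  165.87] shift tool mm [ -4.2 234.9   1.2] ft [-0.98 -0.89 -0.13] w 0.0877 turn 0.011
box 162.9 -1.6 401.4 F x,y,z 1.11 -0.72 -0.13 clk 10.2667
```

Request:
{"method": "apply_moves", "body": {
  "increments": "60 0 20 0 0;30 -1 32 0 0.01;0 -1 32 0 0;0 -1 32 0 0;0 -1 32 0 0;0 0 32 0 0;0 0 32 0 0;0 0 15 0 0"
}}

```text
clock: 10.93
tcp_pos: [0.5681, -0.025, 0.3907]
tcp_rot: [-179.8, -0.6, 164.8]
ft_force: [0.5, -1.7, -1.1]
grip_width: 0.0398
```

```bash
python3 - <<'E'
from h import *
tl([.5699,-.0231,.15],165.25); bx()
E
```

```text
clk 10.93 pos [ 0.5681 -0.025   0.3907] rot [-179.76   -0.55  164.8 ] shift tool mm [ -3.5   3.4 240.7] ft [ 0.5  -1.68 -1.13] w 0.0398 turn -0.008
box -69.6 -1.2 390.7 F x,y,z 1.5 0.91 -1.13 clk 10.9333
```

Request:
{"method": "apply_moves", "body": {
  "increments": "0 0 0 20 0;0 0 1 30 0;0 0 0 30 0;0 0 0 30 0;0 0 0 30 0;0 0 0 30 0;0 0 0 20 0;0 0 0 10 0"
}}

```text
clock: 11.6
tcp_pos: [0.5632, -0.0192, 0.176]
tcp_rot: [-179.7, -0.8, 165.2]
ft_force: [0.2, -0.7, 1.2]
grip_width: 0.0006
```

```bash
python3 - <<'E'
from h import *
tl([.5699,-.0231,.15],165.25); bx()
f=save('wrist','w9.png')
E
```

```text
clk 11.6 pos [ 0.5632 -0.0192  0.176 ] rot [-179.67   -0.85  165.17] shift tool mm [-7.9 -2.  25.9] ft [ 0.2  -0.69  1.23] w 0.0006 turn -0.001
box -74.1 -7.5 176.0 F x,y,z 0.61 0.37 1.23 clk 11.6
```

View pics/w9.png

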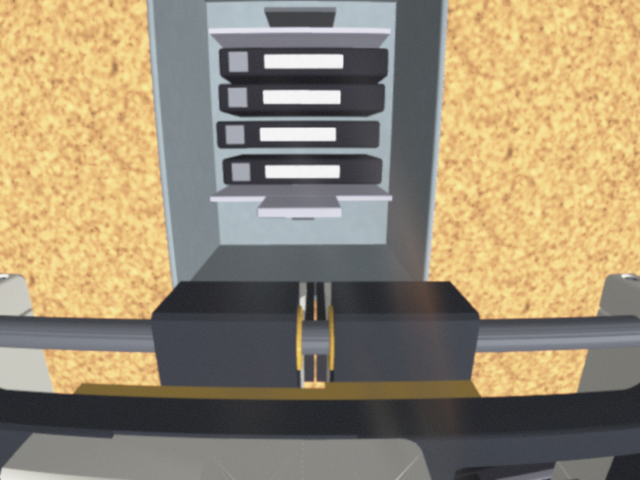

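```bash
python3 - <<'E'
from h import *
s=ctrl.read_state(); f=ctrl.grab_frame('wrist')
R=Ro.from_euler('xyz',s['tcp_rot'],degrees=True).as_matrix(); T=f['T_tool_cam']
def w(uv,z):
    d=rays(f,uv)@(R@T[:3,:3]).T; c=s['tcp_pos']+R@T[:3,3]
    p=c+d*((z-c[2])/d[:,2])[:,None]-C
    print(np.c_[p@X,p@Y].round(4)*1000)
w([[259,209],[341,208],[259,217],[341,216]],.118)
w([[220,186],[382,184],[220,82],[386,80]],.076)
w([[208,32],[388,32]],.066)
cv2.imwrite('pics/w9z.png',cv2.resize(f['frame'][0:300,140:450,::-1],None,fx=2,fy=2))
E
```

```text
[[-41.8  23. ]
 [-41.5 -24.6]
 [-46.6  23.2]
 [-46.2 -24.7]]
[[-33.5  54.8]
 [-32.6 -56.3]
 [ 33.8  51. ]
 [ 35.  -56.3]]
[[ 66.9  59.7]
 [ 66.8 -58.6]]
```

View pics/w9z.png

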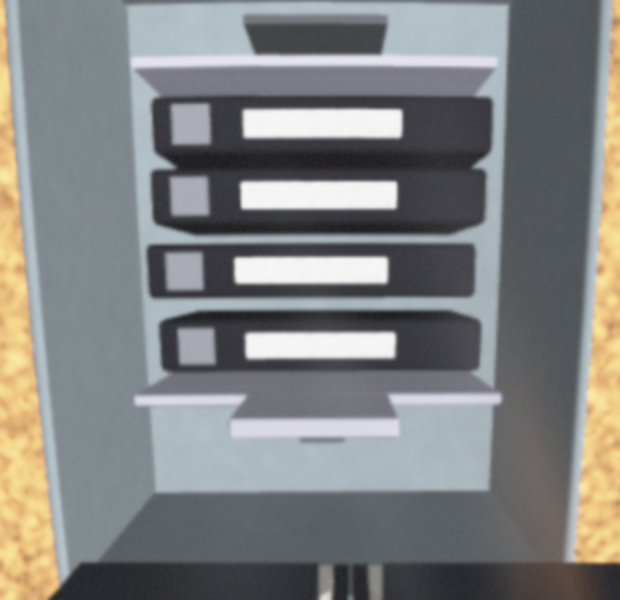

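Request:
{"method": "apply_moves", "body": {
  "increments": "0 -5 0 10 0;0 -4 0 20 0;0 0 0 20 0;0 0 0 20 0;0 0 0 10 0;0 0 0 3 0;0 0 0 0 0"
}}

```text
clock: 12.28
tcp_pos: [0.5757, -0.0219, 0.0942]
tcp_rot: [-179.8, -0.4, 165.2]
ft_force: [-1.1, 0.4, 0.3]
grip_width: 0.0004
```

```bash
python3 - <<'E'
from h import *
tl(C-.068*X+[0,0,.09],165.25); bx()
f=save('wrist','w10.png');save('side','s10.png')
E
```

```text
clk 12.28 pos [ 0.5757 -0.0219  0.0942] rot [-179.79   -0.43  165.24] shift tool mm [ 5.2 -6.6  4.2] ft [-1.05  0.41  0.29] w 0.0004 turn -0.0
box -74.6 5.2 94.2 F x,y,z -0.13 -1.12 0.29 clk 12.2833
```

View pics/w10.png

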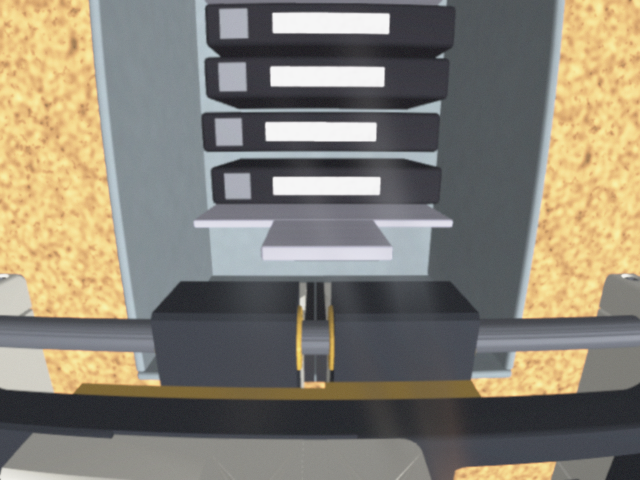

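View pics/s10.png

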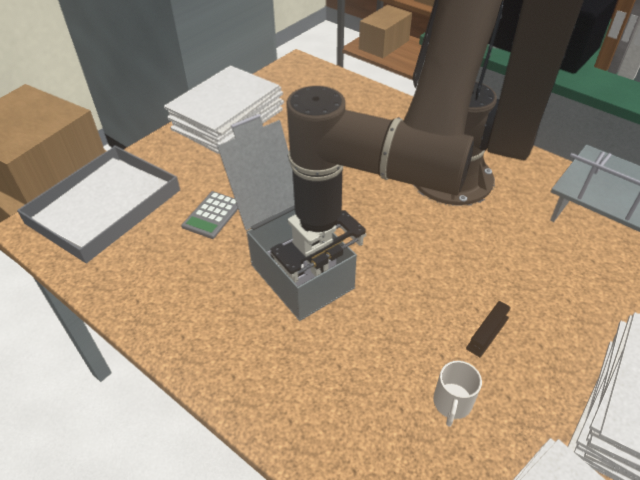

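Request:
{"method": "apply_moves", "body": {
  "increments": "0 3 -3 1 0;0 2 -4 1 0;0 0 -4 0 0;0 0 -2 0 0;0 0 -2 0 0"
}}

```text
clock: 12.8
tcp_pos: [0.569, -0.0355, 0.0973]
tcp_rot: [180.0, 0.0, 165.3]
ft_force: [-0.1, -0.5, 0.6]
grip_width: 0.0008
```

```bash
python3 - <<'E'
from h import *
bx()
E
```

```text
box -59.8 2.3 97.3 F x,y,z 0.46 0.01 0.59 clk 12.8
```

Request:
{"method": "apply_moves", "body": {
  "increments": "0 1 -2 2 0;0 0 -2 2 0;0 0 -2 1 0;0 0 -2 1 0"
}}

```text
clock: 13.13
tcp_pos: [0.5686, -0.0416, 0.0932]
tcp_rot: [179.7, 0.4, 165.3]
ft_force: [0.1, 5.9, 3.2]
grip_width: 0.0004
```

```bash
python3 - <<'E'
from h import *
bx()
E
```

```text
box -53.7 3.4 93.2 F x,y,z -5.73 -1.45 3.22 clk 13.1333
```

Request:
{"method": "apply_moves", "body": {
  "increments": "0 0 -2 1 0;0 0 -2 1 0;0 0 -2 1 0;0 0 -2 1 0"
}}

```text
clock: 13.47
tcp_pos: [0.5691, -0.0468, 0.0902]
tcp_rot: [179.4, 0.6, 165.4]
ft_force: [0.4, 6.0, 3.3]
grip_width: 0.0009
```

```bash
python3 - <<'E'
from h import *
bx()
E
```

```text
box -48.8 5.3 90.2 F x,y,z -5.89 -1.13 3.3 clk 13.4667
```

Request:
{"method": "apply_moves", "body": {
  "increments": "0 1 -2.5 0.3 0;0 1 -2.5 0.3 0;0 0.5 -2.5 0.3 0;0 0.5 -2.5 0.3 0"
}}

```text
clock: 13.8
tcp_pos: [0.5679, -0.0528, 0.0901]
tcp_rot: [179.1, 1.0, 165.5]
ft_force: [-0.2, 7.6, 4.0]
grip_width: 0.0003
```

```bash
python3 - <<'E'
from h import *
bx()
E
```

```text
box -42.8 5.6 90.1 F x,y,z -7.31 -2.16 3.97 clk 13.8
```

Request:
{"method": "apply_moves", "body": {
  "increments": "0 1 -2.5 0.3 0;0 1 -2.5 0.3 0;0 0.5 -2.5 0.3 0;0 0.5 -2.5 0.3 0"
}}

```text
clock: 14.13
tcp_pos: [0.5666, -0.0585, 0.0901]
tcp_rot: [178.7, 1.5, 165.5]
ft_force: [0.2, 6.4, 4.5]
grip_width: 0.0005
```

```bash
python3 - <<'E'
from h import *
bx()
E
```

```text
box -36.9 5.8 90.1 F x,y,z -6.22 -1.43 4.55 clk 14.1333
```

Request:
{"method": "apply_moves", "body": {
  "increments": "0 1 -2.5 0 0;0 1 -2.5 0 0;0 1 -2.5 0 0;0 1 -2.5 0 0"
}}

```text
clock: 14.47
tcp_pos: [0.5654, -0.0636, 0.0904]
tcp_rot: [178.3, 2.0, 165.6]
ft_force: [2.6, 6.4, 0.3]
grip_width: 0.0006
```

```bash
python3 - <<'E'
from h import *
bx(); save('wrist','w11.png')
E
```

```text
box -31.7 5.9 90.4 F x,y,z -6.85 0.93 0.34 clk 14.4667
```

View pics/w11.png

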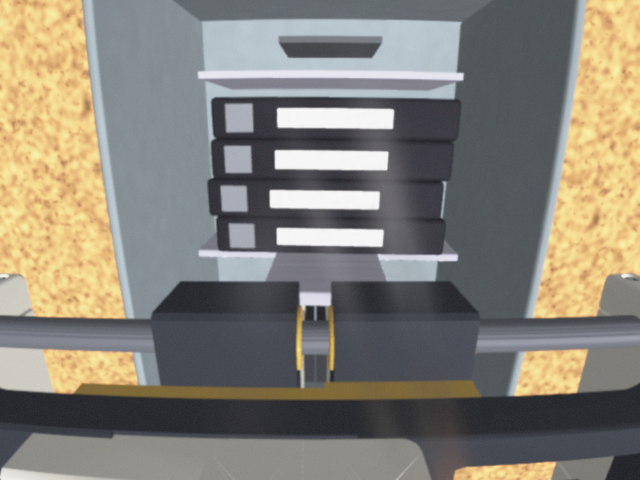

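Request:
{"method": "apply_moves", "body": {
  "increments": "0 0 -2 0 0;0 0 -2 0 0;0 0 -2 0 0"
}}

```text
clock: 14.77
tcp_pos: [0.5649, -0.0668, 0.0903]
tcp_rot: [178.0, 2.1, 165.6]
ft_force: [-1.7, 8.3, 4.2]
grip_width: 0.0003
```

Request:
{"method": "apply_moves", "body": {
  "increments": "0 0 -2 0 0;0 0 -2 0 0"
}}

```text
clock: 14.93
tcp_pos: [0.5644, -0.0688, 0.0904]
tcp_rot: [177.9, 2.1, 165.6]
ft_force: [-1.6, 7.1, 3.8]
grip_width: 0.0006
```

```bash
python3 - <<'E'
from h import *
bx(); save('wrist','w12.png')
E
```

```text
box -26.3 6.3 90.4 F x,y,z -6.52 -3.33 3.78 clk 14.9333
```

View pics/w12.png

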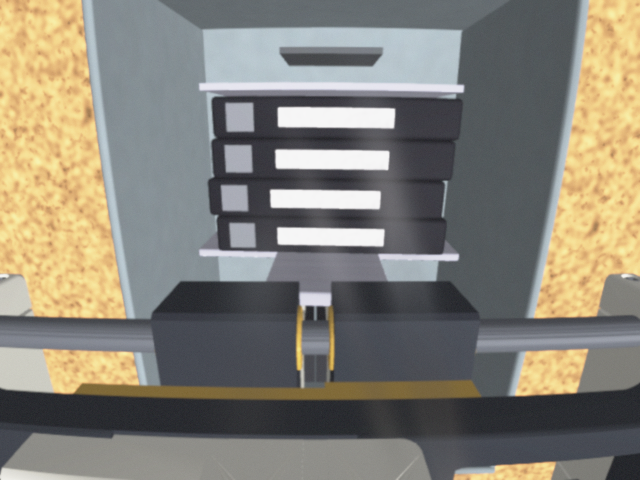

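Request:
{"method": "apply_moves", "body": {
  "increments": "0 0 -2 0 0;0 0 -2 0 0"
}}

```text
clock: 15.15
tcp_pos: [0.5637, -0.0711, 0.0904]
tcp_rot: [177.7, 2.1, 165.6]
ft_force: [-2.0, 6.7, 3.4]
grip_width: 0.0002
```

Request:
{"method": "apply_moves", "body": {
  "increments": "0 0 -2 0 0"
}}

```text
clock: 15.23
tcp_pos: [0.5635, -0.0721, 0.0904]
tcp_rot: [177.6, 2.1, 165.6]
ft_force: [-0.8, 11.7, 4.1]
grip_width: 0.0001
```

```bash
python3 - <<'E'
from h import *
bx()
E
```

```text
box -23.0 6.3 90.4 F x,y,z -11.14 -3.73 4.11 clk 15.2333
```

Request:
{"method": "apply_moves", "body": {
  "increments": "0 0 -2 0 0"
}}

```text
clock: 15.32
tcp_pos: [0.5634, -0.0727, 0.0904]
tcp_rot: [177.5, 2.2, 165.6]
ft_force: [-1.7, 12.7, 4.1]
grip_width: 0.0006
```

Request:
{"method": "apply_moves", "body": {
  "increments": "0 0 -2 0 0"
}}

```text
clock: 15.4
tcp_pos: [0.5633, -0.073, 0.0905]
tcp_rot: [177.4, 2.2, 165.6]
ft_force: [-0.5, 11.8, 3.4]
grip_width: 0.0008
```

```bash
python3 - <<'E'
from h import *
bx()
E
```

```text
box -22.0 6.3 90.5 F x,y,z -11.26 -3.46 3.43 clk 15.4
```

Request:
{"method": "apply_moves", "body": {
  "increments": "0 0 -2.5 0 0;0 0 -2.5 0 0"
}}

```text
clock: 15.57
tcp_pos: [0.563, -0.0743, 0.0906]
tcp_rot: [177.1, 2.3, 165.6]
ft_force: [-1.3, 12.1, 4.3]
grip_width: 0.0006
```

```bash
python3 - <<'E'
from h import *
bx()
E
```

```text
box -20.7 6.4 90.6 F x,y,z -11.36 -4.29 4.3 clk 15.5667
```

Request:
{"method": "apply_moves", "body": {
  "increments": "0 0 -2.5 0 0;0 0 -2.5 0 0"
}}

```text
clock: 15.73
tcp_pos: [0.5628, -0.0752, 0.0906]
tcp_rot: [176.7, 2.4, 165.6]
ft_force: [-1.1, 13.4, 4.6]
grip_width: 0.0006
```

```bash
python3 - <<'E'
from h import *
bx(); save('wrist','w13.png')
E
```

```text
box -19.8 6.4 90.6 F x,y,z -12.64 -4.51 4.61 clk 15.7333
```

View pics/w13.png

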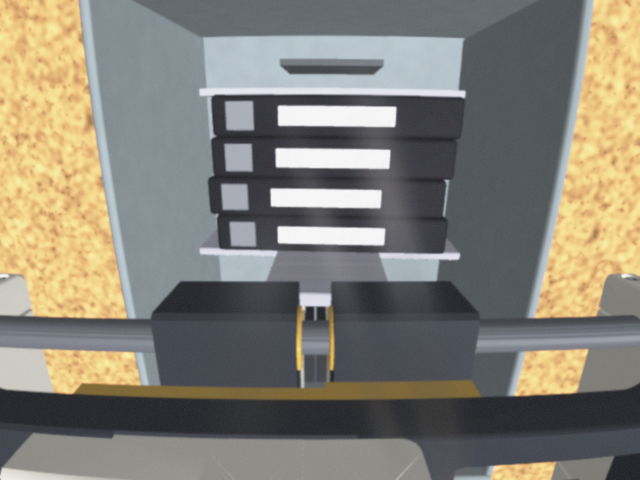

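Request:
{"method": "apply_moves", "body": {
  "increments": "0 0 -2.7 0 0;0 0 -2.7 0 0;0 0 -2.7 0 0"
}}

```text
clock: 16.03
tcp_pos: [0.5625, -0.0766, 0.0908]
tcp_rot: [176.2, 2.5, 165.6]
ft_force: [-1.3, 15.2, 5.3]
grip_width: 0.0004
```

Request:
{"method": "apply_moves", "body": {
  "increments": "0 0 1 0 0;0 0 2 0 0;0 0 4 0 0;0 0 6 0 0;0 0 6 0 0;0 0 4 0 0"
}}

```text
clock: 16.53
tcp_pos: [0.5675, -0.0533, 0.0914]
tcp_rot: [176.3, 2.4, 165.5]
ft_force: [0.5, -0.7, -0.6]
grip_width: 0.0005
```

```bash
python3 - <<'E'
from h import *
bx(); print(ctrl.read_state()['tcp_rot']); save('wrist','w14.png')
E
```

```text
box -42.1 5.4 91.4 F x,y,z 0.56 0.64 -0.56 clk 16.5333
[176.26548009   2.36878893 165.53266698]
```

View pics/w14.png

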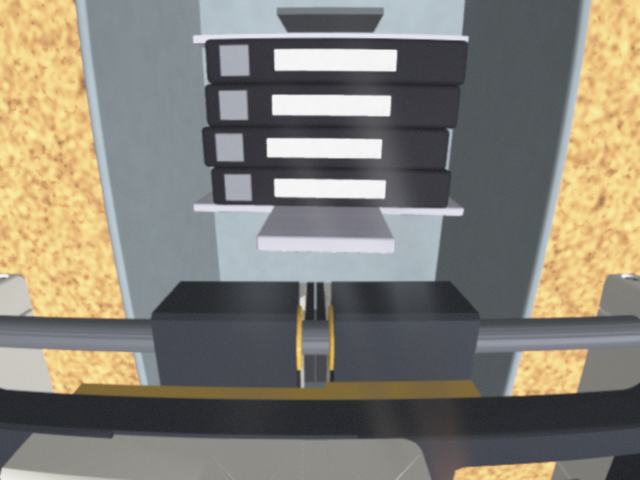

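Row is closed up and flush with the back plate; fingers are off the tab. Lift out.

Request:
{"method": "apply_moves", "body": {
  "increments": "0 0 2 -10 0;0 0 2 -20 0;0 0 1 -25 0;0 0 0 -25 0;0 0 0 -25 0;0 0 0 -25 0;0 0 0 -20 0;0 0 0 0 0"
}}

```text
clock: 17.25
tcp_pos: [0.5587, -0.0558, 0.2515]
tcp_rot: [176.5, 2.2, 165.7]
ft_force: [0.5, -0.5, 0.3]
grip_width: 0.0004
```

Request:
{"method": "apply_moves", "body": {
  "increments": "0 0 15 -10 0;0 0 15 -10 0;0 0 15 0 0;0 0 15 0 0;0 0 0 0 0;0 0 0 0 0;0 0 0 0 0;0 0 0 0 0"
}}

```text
clock: 17.92
tcp_pos: [0.5718, 0.0019, 0.2832]
tcp_rot: [176.3, 2.6, 165.6]
ft_force: [-0.3, -0.2, -0.1]
grip_width: 0.0003
```

```bash
python3 - <<'E'
from h import *
bx()
s=ctrl.read_state(); f=save('wrist','w15.png'); g=save('side','s15.png')
P=cloud(g); B=np.stack([(P-C)@X,(P-C)@Y,P[...,2]],-1)
L=B[(B[...,2]>.2)&(B[...,2]<.33)&(B[...,0]>.08)&(B[...,0]<.25)&(abs(B[...,1])<.07)]
pf=np.polyfit(L[:,2],L[:,0],1); print('lid angle',np.pi/2+np.arctan(pf[0]),len(L))
E
```

```text
box -96.6 -4.6 283.2 F x,y,z 0.24 -0.29 -0.13 clk 17.9167
lid angle 1.9481755972846813 3287
```

View pics/w15.png

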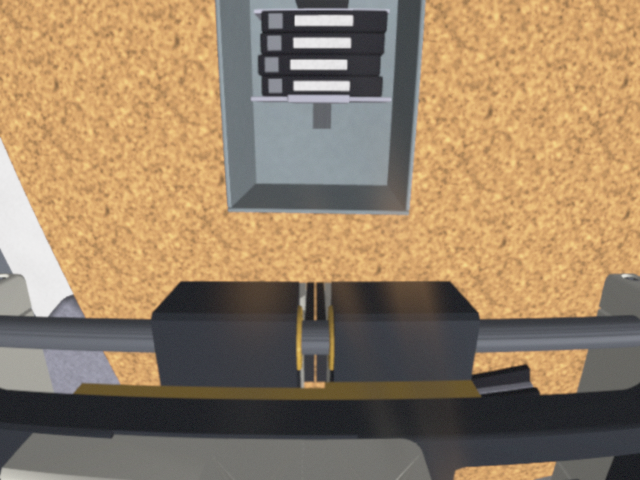

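View pics/s15.png

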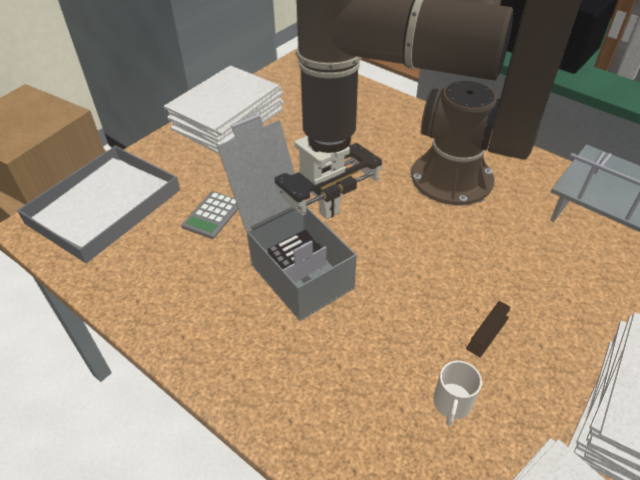

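The wrist picture shows the four cartridges packed between the plates (rows 10 to 100). The side picture shows the lid leaning open and the bystanders where they were. I'm handing in.

```bash
python3 - <<'E'
from h import *
print(ctrl.hand_in())
E
```

```text
the job is handed in; nothing more can be done
None
```

The lid is leaning open by itself and the row of cartridges is closed up against the sprung plate. I handed the job in at about 18 s on the robot's clock; no verdict is reported.

- **Lid:** The moves give no way to tilt the tool, so I could not push from under the lip with tilted fingers. Instead I held the lip bar lightly by its two ends (6 N), swung the lid up to about 1.8 rad and let go. It settled at its stop, measured from depth at about 1.95 rad, both just after release and before hand-in. The highest wrist force while swinging it was about 5 N in the readings at the end of each move. The lid's speed was not measured; the arm's steps correspond to under 1 rad/s.

- **Cartridges:** I pushed the tab with shut fingers. The force rose from about 6.5 N to 11 N when the row met the sprung plate. I went about 4 to 5 mm further, to about 15 N on the tool. Taking off the drag, that is an estimated 6 to 9 N on the row, which should be under the 16 N limit. I then backed off.

- **Last checks:** The pictures show all four cartridges flush between the plates and the fingers clear of everything. The mug, stapler and calculator look unmoved, by eye only.

- **Not as planned or not confirmed:** The force holding the row after release was not measured directly. During the push the tool tilted by up to about 4 degrees and ran about 6 mm off centre.

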